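# Unbolt the resin curing pot and hold its lid ajar

### The job

Wind the hand crank of the resin curing pot counter-clockwise (seen from above) all the way to its stop, about two full turns, to draw the bolt off the lid. Then lift the lid by its handle: pull it free of its sticky gasket without letting it fly open, and finish holding it steady with its front edge about 25 mm up so that the pot airs; the program ends while the gripper still holds the lid. Leave the other things on the bench where they are.

Things in the scene. Friction and masses are not known exactly. Their poses are not given: they have to be found in the camera images.
- pot: The curing unit, fixed to the bench: white base plate 240 x 350 x 12 mm, a round aluminium pot 176 mm across with its rim 100 mm up, and towards its own -y a white gear housing 80 x 66 mm, 138 mm tall. Origin: on the bench on the pot's axis; x points from the lid's handle to its hinge (away from the robot, give or take a yaw), y left, z up.
- crank_axis (a point): Point on the crank's upright axis at the height of the grip's centre, 175 mm above the bench; in the unit's frame at x = -30, y = -185 mm. The steel bolt, 22 mm wide, runs along y from the housing onto the tongue of the lid, 6 mm of gap when fully drawn.
- hinge_line (a point): Middle of the lid's hinge line, which is parallel to the unit's y; in the unit's frame at x = +103, y = 0, z = 108 mm.
- crank (a joint): Hand crank on the gear housing: flat steel arm, 50 mm from its upright axis to the grip's centre. rad, grows counter-clockwise from above; at value a the grip is at axis + 50 mm (cos a, sin a) in the unit's x, y. Starts between 0 and 1.5, end stop at 14.0. Turns stiffly (2.5 N at the grip), stays where left. Draws the bolt off the lid's tongue 2 mm per rad; clear from about 11 rad.
- crank_knob (a point): Centre of the crank's grip: an upright black cylinder, 23 mm in diameter and 38 mm tall, its top 193 mm and its centre 175 mm above the bench. It spins freely on its pin, so it may be held without turning the wrist while the crank goes round.
- lid: The pot's aluminium lid, a disc 186 mm across and 14 mm thick, about 0.5 kg, its upper face 118 mm above the bench when shut, with a steel tongue 26 mm wide sticking out to y = -125 mm and a low brass valve. Origin: on the hinge line; axes as the unit's when shut.
- lid_handle (a point): Middle of the lid's handle: a round black bar 12 mm thick along the unit's y, 84 mm between its two posts, its axis 40 mm above the lid, 158 mm from the hinge line horizontally and 50 mm above it.
- lid_hinge (a joint): Opening angle of the lid, rad: 0 shut, grows as the front edge rises, to 0.65. Front edge 196 mm from the hinge: 25 mm up is 0.13. The gasket holds the shut lid: 15 to 22 N up at the handle starts it; the hold fades within the first 10 to 15 mm, leaving the lid's weight (about 3 N at the handle). Let go, it falls shut. Cannot rise under the bolt.
- dropper: Bystander: white dropper bottle, 44 mm in diameter, 82 mm tall, standing; origin under its foot.
- powder_jar: Bystander: white jar, 54 mm in diameter, 55 mm tall, standing; origin under its foot.
- cast: Bystander: small yellow dental cast with a row of teeth, 60 x 66 x 26 mm; origin under its centre.

How it is judged (in metres and radians):
On the way, in this order (a step that is already met when the one before it is completed fails the run):
1. the crank is wound to its stop, drawing the bolt, with the lid still shut (value of joint crank above 13.4 rad and value of joint lid_hinge below 0.02 rad), for 0.1 s.
2. the lid has been pulled free and is held ajar, its front edge 15 to 38 mm up (value of joint lid_hinge between 0.077 and 0.195 rad and contact force between the fingers and lid above 0.8 N), for 0.5 s.
At the end, for the whole second after the job is handed in: The gripper holds the lid still (under 0.05 rad/s) with its front edge 15 to 38 mm up (0.077 to 0.195 rad), carried by the fingers; the crank is still at its stop (over 13.0 rad); the three bystanders stand within 30 mm of where they were (all of step 2 and velocity of joint lid_hinge between -0.05 and 0.05 rad/s and value of joint crank above 13 rad and distance of each of dropper, powder_jar, cast from where it was at the start of the episode below 0.03 m); the arm keeps its last pose, push and grip.
It fails at once if the lid flies open: its front edge more than about 60 mm up (value of joint lid_hinge above 0.31 rad).
It fails at once if a bystander is pushed away or tipped over (distance of any of dropper, powder_jar, cast from where it was at the start of the episode above 0.04 m or angle between any of dropper, powder_jar, cast's own z axis and vertical above 0.6 rad).
It also fails if it takes over 67 s, if anything falls off the work surface, if the arm or the gripper's body presses on something with over 40 N, if the wrist force passes 120 N, or if a joint passes its speed limit or range.

### The arm

A 6-joint arm with a two-finger parallel gripper is mounted at the origin on the work surface. World frame = base frame: x ahead of the robot, y to its left, z up, the work surface at z = 0. Lengths are in mm, angles in rad, forces in N, time in s.
With the tool pointing down it reaches from about 250 to 725 mm from the base axis. Payload 9.7 kg.
Tool frame: the origin (TCP) lies on the front face of the gripper's body, between the roots of the fingers; the fingertips stand 73 mm ahead of it and the grasp point (between the pads) lies arm.tcp_to_grasp ahead of it (arm.tcp_to_grasp is the distance from the TCP to the grasp point, in mm); z points along the fingers, y is the line along which they close (so a half turn about z gives the same grasp; the last joint's range is limited). The gripper opens to 85 mm and grips with 20 to 120 N. Pads are 22 mm wide; open, the fingers measure 114 mm over their backs; the gripper's body (76 mm by 85 mm) begins 54 mm behind the grasp point. The pads swing forward as they close: fully open they stand 13 mm farther back than shut.
Start: joints at [1.138, 0.087, 0.176, 1.66, 0, 1.571], TCP at [230.675, 499.286, 303.884] pointing down, gripper open.
Joint ranges: [-3.13, 3.13], [-0.85, 1.81], [-1.15, 1.24], [-2.2, 2.28], [-1.44, 1.52], [-3.14, 3.14]. Speed limits (rad/s): [2.22, 2.22, 2.57, 3.14, 3.14, 3.14].

### API

Orientations are given as a unit quaternion [x, y, z, w].
In Python, from plant import arm, viewer gives the robot as it stands.
- The arm moves only by the shell command python3 -m handwheel 'ROWS' [FORCE]. ROWS is JSON, a list of rows, each an object with "grip": the closure, from -1 (fully open) to 1 (shut); "offset": the shift along the tool's x, y, z in mm, a list of three; "delta_rot": the turn, a rotation vector about the tool's x, y, z in rad, a list of three. In form: [{"grip": grip, "offset": [dx, dy, dz], "delta_rot": [wx, wy, wz]}, ...]. A call has exactly 8 rows; each row shifts and turns the commanded pose from where the row before left it, along the tool's axes as they then stand; what a row does not reach is not made up. A row lasts 1/8 s, in which the tool goes at most 62.5 mm and 10.7 degrees, less where a joint would pass 70% of its speed; a pose out of reach is approached as far as the arm can. A call with a gripper value outside its range is refused whole. The fingers move at their own pace and stop on an object; FORCE is the grip in N (left out, the last holds). Time passes only in rows, so rows that do not move let the fingers close, or fill a call up. It gives the time, the measured TCP pose, the force, the opening and the grip force at its end, in the units of the state.
- arm.observe(): the state, without advancing time (a new reading comes with each control period).
- viewer.capture(name): name is "scene" or "top" or "wrist"; returns the picture (420x560x3 uint8, red, green, blue); there is no depth.
- viewer.camera_model(name): a dict with "camera_matrix" (3x3 intrinsics, pixels), "k1" (the pictures are not rectified: a ray, as slopes to the right and down, at radius r is drawn at 1 + k1 r^2 times it, then the intrinsics apply), "R" (3x3) and "t" (3): a world point X has camera coordinates R X + t. Camera axes: x right, y down, z forward; pixel columns grow to the right and rows downward; lengths in mm; the calibration is good to about 2 mm. A picture is of the moment at which its call begins: read the wrist's pose just before it. camera_model takes no time and is no camera call; for the wrist camera it gives the pose at the moment of the call.
- arm.close_job(): hands the job in; it is judged then, once.
The state is a dict: "time": time; "qpos": joint angles; "qd": joint speeds; "tau": joint torques, N m; "tool_pos": TCP position; "tcp_rot": TCP orientation; "wrist_force": force on the tool from outside, world axes, zero at the start; "moment": the same for the moment, N m; "gripper_width": opening from 0.0 (shut) to 1.0 (fully open); "grasp_force": force on a finger pad.
Only numpy, scipy, OpenCV 4.12 (cv2) and the standard library are available. Lean on these libraries where they do the work, as an engineer would, in place of code of your own. Each camera call takes 0.05 s, during which the arm holds its last target. There are 200 camera calls.

## Working session

There is one attempt and no reset: what is moved stays moved. The work goes in short steps, Python scripts to look and compute and a shell command to move; the robot and the scene stay as the last step left them, time stands still between calls to the robot, and variables do not carry over. Pictures are saved under pics/ and viewed, at most 10 in all, crops included, and the job is handed in when it is done.

```bash
mkdir -p pics; ls; python3 - <<'E'
from plant import arm, viewer
import cv2
for n in ("scene","top"):
    im=viewer.capture(n); cv2.imwrite(f"pics/{n}0.png",im[:,:,::-1])
    m=viewer.camera_model(n); print(n,m)
print(arm.observe(),arm.tcp_to_grasp)
E
```

```text
pics
scene {'camera_matrix': array([[436.4304265 ,   0.        , 286.23281207],
       [  0.        , 436.4304265 , 203.54442472],
       [  0.        ,   0.        ,   1.        ]]), 'k1': -0.13532496837406846, 'R': array([[-0.70585353,  0.70823257, -0.01331991],
       [ 0.51037709,  0.49544327, -0.70288776],
       [-0.49120874, -0.50293398, -0.71117605]]), 't': array([ 347.63307398, -227.69174219, 1273.09750433])}
top {'camera_matrix': array([[523.35259769,   0.        , 277.28777063],
       [  0.        , 523.35259769, 202.68731891],
       [  0.        ,   0.        ,   1.        ]]), 'k1': -0.18359819657218954, 'R': array([[-0.02191219, -0.99894205, -0.0404306 ],
       [-0.99455489,  0.0259015 , -0.10094397],
       [ 0.10188439,  0.03799855, -0.99407026]]), 't': array([128.73296095, 546.4656034 , 965.49865848])}
{'time': 0.1, 'qpos': array([1.13802336e+00, 8.73585296e-02, 1.75184580e-01, 1.65977365e+00,
       1.06150799e-05, 1.57079745e+00]), 'qd': array([ 6.90024469e-04,  7.88096279e-05,  2.80491038e-03, -8.07173588e-04,
        5.63231464e-04, -6.97740613e-04]), 'tau': array([-2.29361804e-04, -5.21560907e+01,  4.65654409e+01,  1.59957202e-02,
       -4.40951067e-05, -1.36285624e-05]), 'tool_pos': array([230.6102883 , 499.18181539, 303.26472047]), 'tcp_rot': array([ 2.14702301e-01,  9.76679369e-01, -5.61075064e-04, -1.28774088e-04]), 'wrist_force': array([ 0.93501116, -0.29583851,  0.93340328]), 'moment': array([-0.05657152, -0.00564086, -0.01534367]), 'grasp_force': 0.0, 'gripper_width': 0.9993482816349482} 53.900000000000006
```

View pics/top0.png

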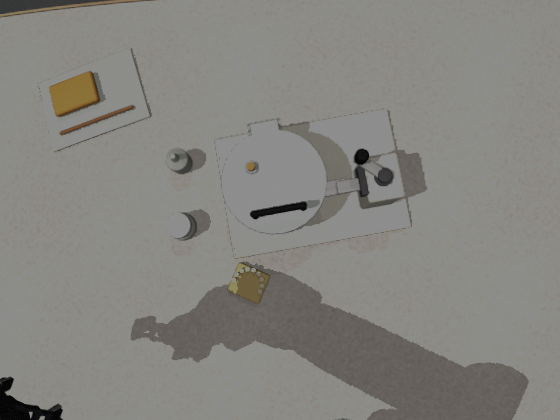

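View pics/scene0.png

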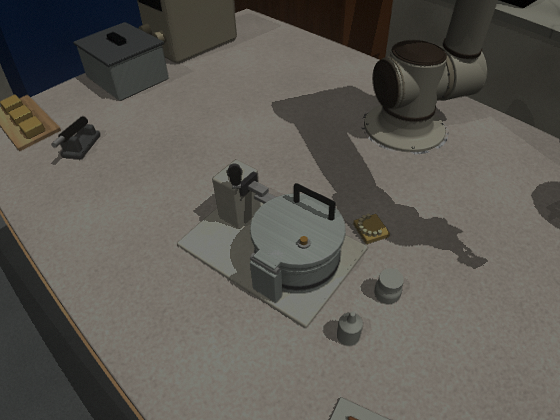

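The top view shows the handle from (254,214) to (304,206), the pot disc centred near (273,182), and the crank region around (362–385, 157–182). The scene view agrees with this. Next I'll fit the unit pose and zoom in on the crank.

```bash
cat > h.py <<'E'
import numpy as np, cv2
from plant import arm, viewer
from scipy.optimize import least_squares
def proj(n,X,m=None):
    m=m or viewer.camera_model(n)
    return cv2.projectPoints(np.float64(X).reshape(-1,1,3),cv2.Rodrigues(m['R'])[0],m['t'],m['camera_matrix'],np.array([m['k1'],0,0,0]))[0][:,0]
def back(n,uv,z):
    m=viewer.camera_model(n)
    p=cv2.undistortPoints(np.float64(uv).reshape(-1,1,2),m['camera_matrix'],np.array([m['k1'],0,0,0]))[:,0]
    d=np.c_[p,np.ones(len(p))]@m['R']; c=-m['R'].T@m['t']
    return c+d*((z-c[2])/d[:,2])[:,None]
def U(p,X):  # unit->world, p=x,y,yaw
    X=np.atleast_2d(X).astype(float); c,s=np.cos(p[2]),np.sin(p[2])
    return np.c_[p[0]+c*X[:,0]-s*X[:,1],p[1]+s*X[:,0]+c*X[:,1],X[:,2]]
E
python3 - <<'E'
from h import *
h=back("top",[[254,214],[304,206]],158); print(h)
d=h[0]-h[1]; yaw=np.arctan2(-d[0],d[1]); print(yaw,np.linalg.norm(d))
mid=h.mean(0); p=[mid[0]+55*np.cos(yaw),mid[1]+55*np.sin(yaw),yaw]; print(p)
t=np.linspace(0,6.28,40,endpoint=False)
S={(0,0,255):[[-55,42,158],[-55,-42,158]],(0,255,0):[[-30,-185,193],[-30,-185,138]],(255,0,0):[[-30+50*np.cos(a),-185+50*np.sin(a),193] for a in t],
(255,0,255):[[10+93*np.cos(a),93*np.sin(a),118] for a in t]}
out=[]
for n,(x0,y0,w,hh) in (("top",(200,100,230,172)),("scene",(170,140,230,172))):
    im=np.ascontiguousarray(viewer.capture(n)[:,:,::-1]); k=3.4
    c=cv2.resize(im[y0:y0+hh,x0:x0+w],None,fx=k,fy=k,interpolation=cv2.INTER_CUBIC)
    c=cv2.convertScaleAbs(c,alpha=1.5)
    for col,X in S.items():
        for u in proj(n,U(p,X)): cv2.circle(c,tuple(int(v) for v in (u-[x0,y0]+.5)*k),2,col,-1)
    cv2.imwrite(f"pics/{n}1.png",c)
E
```

```text
[[518.4697612  149.73678025 158.        ]
 [529.64912965  66.6415992  158.        ]]
0.13373389355762116 83.8438273964455
[np.float64(578.5683472679069), np.float64(115.52264865076756), np.float64(0.13373389355762116)]
```

View pics/top1.png

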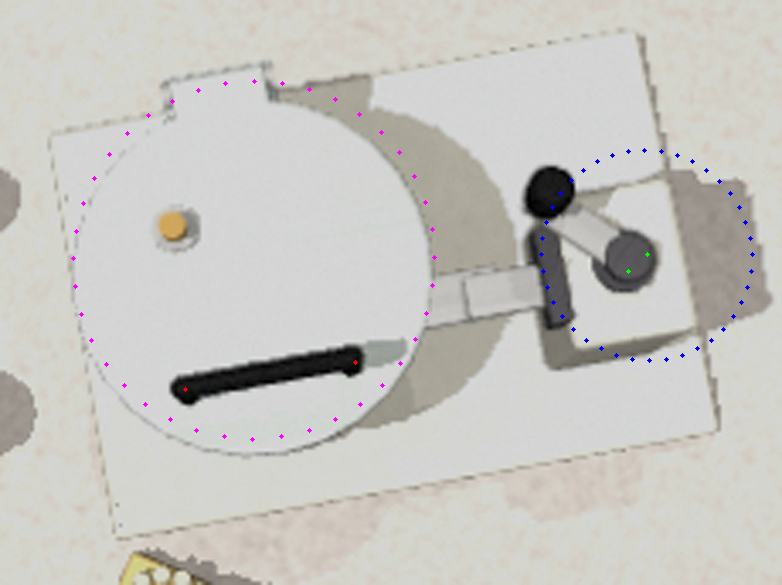

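View pics/scene1.png

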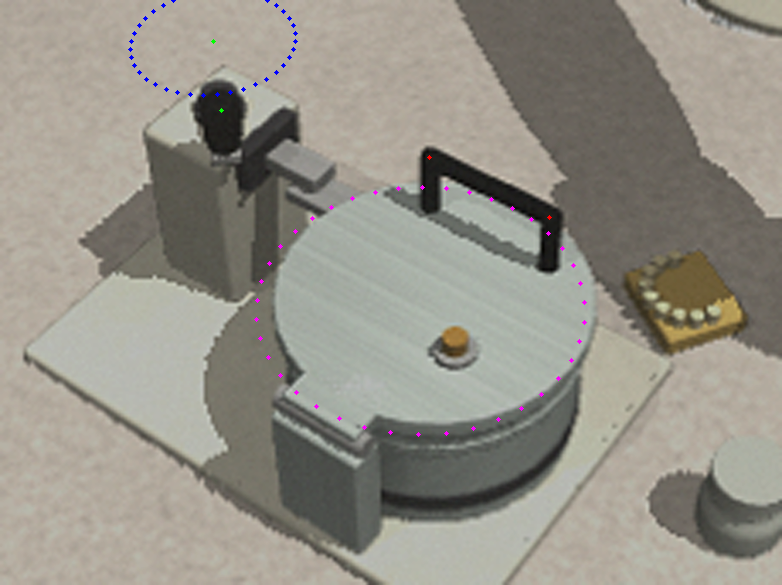

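Both crops confirm the fit: the projected handle ends land on the bar in both views, and the lid disc is centred at unit x=0. I'll refine this with the knob, at top crop (551,190) and scene crop (220,118).

```bash
python3 - <<'E'
from h import *
def px(c,o): return np.array(c)/3.4-.5+o
T=lambda *c: px(c,[200,100]); S=lambda *c: px(c,[170,140])
def res(q):
    a=q[3]; k=[-30+50*np.cos(a),-185+50*np.sin(a)]
    t=proj("top",U(q,[[-55,42,158],[-55,-42,158],k+[186],[-30,-185,165]]))-[T(185,388),T(355,362),T(551,190),T(631,258)]
    s=proj("scene",U(q,[[-55,-42,158],[-55,42,158],k+[175]]))-[S(430,155),S(553,215),S(220,118)]
    return np.r_[t.ravel(),s.ravel()]
r=least_squares(res,[578,115,.134,.9]); q=r.x; print(q, r.fun.round(1))
np.save("q.npy",q)
a=q[3]; K=U(q,[[-30+50*np.cos(a),-185+50*np.sin(a),175],[-30,-185,175],[-55,0,158]]); print(K)
o=arm.observe()
from scipy.spatial.transform import Rotation as R
Rt=R.from_quat(o['tcp_rot']).as_matrix()
print(Rt.T@(K[0]-[0,0,-129]-o['tool_pos']), "turn z", np.arctan2(Rt[1,1],Rt[0,1])-q[2])
E
```

```text
[5.77996042e+02 1.17283484e+02 1.53390106e-01 7.92161415e-01] [-0.3  1.1 -0.4 -0.2  0.7  0.5  0.8 -0.2 -0.1  0.9 -0.3  0.7  0.1  1.1]
[[605.87908908 -29.58707714 175.        ]
 [576.61429989 -70.12807014 175.        ]
 [523.64180854 108.88007258 158.        ]]
[-5.62419150e+02 -3.22676524e+02 -2.71084814e-01] turn z 0.9846159945809416
```

```bash
python3 -m handwheel '[{"grip":-1,"offset":[-45,-26,0],"delta_rot":[0,0,0]},{"grip":-1,"offset":[-45,-26,0],"delta_rot":[0,0,0]},{"grip":-1,"offset":[-45,-26,0],"delta_rot":[0,0,0]},{"grip":-1,"offset":[-45,-26,0],"delta_rot":[0,0,0]},{"grip":-1,"offset":[-45,-26,0],"delta_rot":[0,0,0]},{"grip":-1,"offset":[-45,-26,0],"delta_rot":[0,0,0]},{"grip":-1,"offset":[-45,-26,0],"delta_rot":[0,0,0]},{"grip":-1,"offset":[-45,-26,0],"delta_rot":[0,0,0]}]' 30
python3 -m handwheel '[{"grip":-1,"offset":[-50,-29,0],"delta_rot":[0,0,0]},{"grip":-1,"offset":[-50,-28,0],"delta_rot":[0,0,0]},{"grip":-1,"offset":[0,0,0],"delta_rot":[0,0,0.165]},{"grip":-1,"offset":[0,0,0],"delta_rot":[0,0,0.165]},{"grip":-1,"offset":[0,0,0],"delta_rot":[0,0,0.165]},{"grip":-1,"offset":[0,0,0],"delta_rot":[0,0,0.165]},{"grip":-1,"offset":[0,0,0],"delta_rot":[0,0,0.165]},{"grip":-1,"offset":[0,0,0],"delta_rot":[0,0,0.16]}]'
cat >> h.py <<'E'
from scipy.spatial.transform import Rotation as R
def to(X,yaw=None):
    "tool offset to bring grasp point to X, and tool-z turn to align tool y with yaw"
    o=arm.observe(); M=R.from_quat(o['tcp_rot']).as_matrix()
    g=o['tool_pos']+M[:,2]*arm.tcp_to_grasp
    return (M.T@(np.array(X)-g)).round(1), (None if yaw is None else np.arctan2(M[1,1],M[0,1])-yaw)
E
python3 - <<'E'
from h import *
q=np.load("q.npy"); a=q[3]
K=U(q,[-30+50*np.cos(a),-185+50*np.sin(a),180])[0]
print(to(K,q[2]))
m=viewer.camera_model("wrist"); im=np.ascontiguousarray(viewer.capture("wrist")[:,:,::-1])
im=cv2.convertScaleAbs(im,alpha=1.4)
for u in proj("wrist",U(q,[[-30+50*np.cos(a),-185+50*np.sin(a),193],[-30,-185,165],[-55,-42,158],[-55,42,158]]),m): cv2.circle(im,tuple(int(v) for v in u),3,(0,0,255),-1); print(u)
cv2.imwrite("pics/w1.png",im)
E
```

```text
time: 1.2
tool_pos: [471.0, 157.9, 303.9]
tcp_rot: [0.215, 0.977, 0.0, 0.0]
wrist_force: [0.4, 1.1, -0.1]
gripper_width: 0.998
grasp_force: 0.0
time: 2.2
tool_pos: [537.1, 65.8, 303.7]
tcp_rot: [0.653, 0.757, -0.0, -0.0]
wrist_force: [0.8, 0.5, -0.3]
gripper_width: 1.002
grasp_force: 0.0
(array([-104.4,   54.1,   69.8]), np.float64(-0.005788255458984093))
[360.53009781 389.24285549]
[302.64965471 398.17799737]
[267.03760766 215.92011159]
[264.99245853  78.65826377]
```

View pics/w1.png

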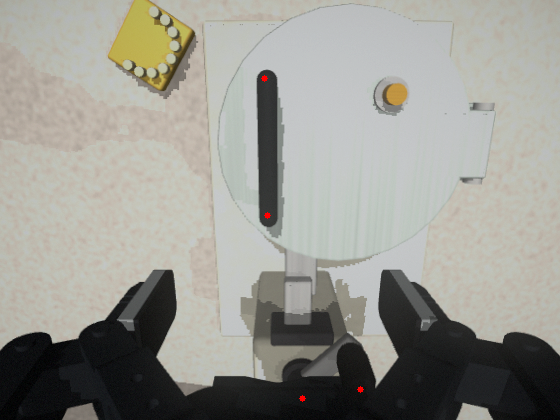

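The wrist view shows the handle exactly at the prediction, (265,78)–(267,216). The knob, near (355,370), leans outward toward its predicted top at (360,389). I'll move over it, descend and grip.

```bash
python3 -m handwheel '[{"grip":-1,"offset":[-35,18,0],"delta_rot":[0,0,-0.006]},{"grip":-1,"offset":[-35,18,0],"delta_rot":[0,0,0]},{"grip":-1,"offset":[-34,18,0],"delta_rot":[0,0,0]},{"grip":-1,"offset":[0,0,0],"delta_rot":[0,0,0]},{"grip":-1,"offset":[0,0,25],"delta_rot":[0,0,0]},{"grip":-1,"offset":[0,0,25],"delta_rot":[0,0,0]},{"grip":-1,"offset":[0,0,20],"delta_rot":[0,0,0]},{"grip":-1,"offset":[0,0,0],"delta_rot":[0,0,0]}]' 30
python3 - <<'E'
from h import *
q=np.load("q.npy"); a=q[3]
print(to(U(q,[-30+50*np.cos(a),-185+50*np.sin(a),180])[0],q[2]),arm.observe()['wrist_force'])
m=viewer.camera_model("wrist"); im=np.ascontiguousarray(viewer.capture("wrist")[:,:,::-1])
im=cv2.convertScaleAbs(im,alpha=1.4)
for u in proj("wrist",U(q,[[-30+50*np.cos(a),-185+50*np.sin(a),193],[-30,-185,165],[-55,-42,158],[-55,42,158]]),m): cv2.circle(im,tuple(int(v) for v in u),3,(0,0,255),-1); print(u)
cv2.imwrite("pics/w2.png",im)
E
```

```text
time: 3.25
tool_pos: [605.8, -27.9, 232.5]
tcp_rot: [0.648, 0.762, -0.001, -0.001]
wrist_force: [-0.6, 0.6, 0.5]
gripper_width: 1.0
grasp_force: 0.0
(array([-1.7, -0. , -1.4]), np.float64(0.007611308790074212)) [-0.59795735  0.56792563  0.4847484 ]
[277.13269503 318.11142891]
[202.39100574 347.3028657 ]
[119.5920082   12.84181676]
[  97.5852457 -263.0431074]
```

View pics/w2.png

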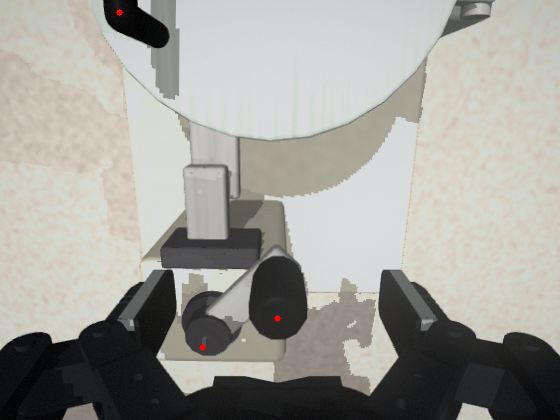

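The knob top sits at about (278,311), centred between the fingers at the x midpoint 277, and roughly 2–3 mm toward +y of the prediction. The tool is already about there, so I'll close.

```bash
python3 -m handwheel '[{"grip":1,"offset":[1,0,0],"delta_rot":[0,0,0]},{"grip":1,"offset":[0,0,0],"delta_rot":[0,0,0]},{"grip":1,"offset":[0,0,0],"delta_rot":[0,0,0]},{"grip":1,"offset":[0,0,0],"delta_rot":[0,0,0]},{"grip":1,"offset":[0,0,0],"delta_rot":[0,0,0]},{"grip":1,"offset":[0,0,0],"delta_rot":[0,0,0]},{"grip":1,"offset":[0,0,0],"delta_rot":[0,0,0]},{"grip":1,"offset":[0,0,0],"delta_rot":[0,0,0]}]' 30
python3 - <<'E'
from h import *
q=np.load("q.npy"); a=q[3]
o=arm.observe();print(to(U(q,[-30+50*np.cos(a),-185+50*np.sin(a),180])[0],q[2]),o['wrist_force'],o['moment'])
M=R.from_quat(o['tcp_rot']).as_matrix();print(M.round(3))
g=o['tool_pos']+M[:,2]*53.9; c=U(q,[-30,-185,175])[0]; d=(g-c)[:2]; print(np.hypot(*d),np.arctan2(d[1],d[0])-q[2])
# rows: angle theta in tool axes; unit x = tool y, unit y=tool x ?
for a0 in (0.82,):
  for k in range(20):
    t=a0+k*np.pi/9; print(k,round(50*(np.sin(t+np.pi/9)-np.sin(t)),1),round(50*(np.cos(t+np.pi/9)-np.cos(t)),1))
E
```

```text
time: 4.3
tool_pos: [606.6, -27.7, 234.4]
tcp_rot: [0.649, 0.761, 0.0, 0.0]
wrist_force: [-1.8, -1.8, 5.3]
gripper_width: 0.25
grasp_force: 29.5
(array([-1.7, -1. ,  0.5]), np.float64(0.005435576397462033)) [-1.77761414 -1.7932231   5.32385903] [-0.45874292  0.39978682 -0.01444166]
[[-0.158  0.987  0.001]
 [ 0.987  0.158 -0.   ]
 [-0.     0.    -1.   ]]
51.9449047657342 0.8022075142377441
0 9.5 -14.6
1 3.9 -16.9
2 -2.1 -17.2
3 -7.9 -15.5
4 -12.7 -11.8
5 -16.0 -6.8
6 -17.3 -0.9
7 -16.6 5.1
8 -13.9 10.4
9 -9.5 14.6
10 -3.9 16.9
11 2.1 17.2
12 7.9 15.5
13 12.7 11.8
14 16.0 6.8
15 17.3 0.9
16 16.6 -5.1
17 13.9 -10.4
18 9.5 -14.6
19 3.9 -16.9
```

Gripped. I'll wind 8 rows of 20°, then check forces and radius.

```bash
python3 -m handwheel '[{"grip":1,"offset":[9.5,-14.6,0],"delta_rot":[0,0,0]},{"grip":1,"offset":[3.9,-16.9,0],"delta_rot":[0,0,0]},{"grip":1,"offset":[-2.1,-17.2,0],"delta_rot":[0,0,0]},{"grip":1,"offset":[-7.9,-15.5,0],"delta_rot":[0,0,0]},{"grip":1,"offset":[-12.7,-11.8,0],"delta_rot":[0,0,0]},{"grip":1,"offset":[-16,-6.8,0],"delta_rot":[0,0,0]},{"grip":1,"offset":[-17.3,-0.9,0],"delta_rot":[0,0,0]},{"grip":1,"offset":[0,0,0],"delta_rot":[0,0,0]}]'
cat > st.py <<'E'
from h import *
q=np.load("q.npy"); o=arm.observe(); M=R.from_quat(o['tcp_rot']).as_matrix()
g=o['tool_pos']+M[:,2]*53.9; c=U(q,[-30,-185,175])[0]; d=(g-c)[:2]
print("grasp in unit rel axis",(np.hypot(*d)*np.array([np.cos(np.arctan2(d[1],d[0])-q[2]),np.sin(np.arctan2(d[1],d[0])-q[2])])).round(1),"r",np.hypot(*d).round(1),"a",(np.arctan2(d[1],d[0])-q[2]).round(3),"z",g[2].round(1))
print("tool-axes force",(M.T@o['wrist_force']).round(1),o['moment'].round(2),o['grasp_force'],o['gripper_width'],o['time'])
E
python3 st.py
```

```text
time: 5.3
tool_pos: [529.8, -84.0, 234.4]
tcp_rot: [0.649, 0.761, -0.001, -0.0]
wrist_force: [-8.2, -4.7, 8.1]
gripper_width: 0.257
grasp_force: 30.3
grasp in unit rel axis [-48.4  -6.6] r 48.9 a -3.005 z 180.5
tool-axes force [-3.4 -8.8 -8.1] [-1.08  1.59 -0.04] 30.347247758181766 0.2565204598816369 5.3
```

```bash
python3 -m handwheel '[{"grip":1,"offset":[-16.6,4.1,0],"delta_rot":[0,0,0]},{"grip":1,"offset":[-13.9,10.4,0],"delta_rot":[0,0,0]},{"grip":1,"offset":[-9.5,14.6,0],"delta_rot":[0,0,0]},{"grip":1,"offset":[-3.9,16.9,0],"delta_rot":[0,0,0]},{"grip":1,"offset":[2.1,17.2,0],"delta_rot":[0,0,0]},{"grip":1,"offset":[7.9,15.5,0],"delta_rot":[0,0,0]},{"grip":1,"offset":[12.7,11.8,0],"delta_rot":[0,0,0]},{"grip":1,"offset":[16,6.8,0],"delta_rot":[0,0,0]}]'; python3 st.py
```

```text
time: 6.3
tool_pos: [627.3, -72.4, 234.1]
tcp_rot: [0.649, 0.761, -0.001, -0.001]
wrist_force: [-15.1, -2.1, 9.6]
gripper_width: 0.255
grasp_force: 31.1
grasp in unit rel axis [ 49.6 -10. ] r 50.6 a -0.199 z 180.2
tool-axes force [  0.3 -15.3  -9.6] [-0.39  3.03 -0.04] 31.080077449441887 0.25451133323303654 6.3
```

```bash
python3 -m handwheel '[{"grip":1,"offset":[17.3,-0.6,0],"delta_rot":[0,0,0]},{"grip":1,"offset":[16.6,-5.1,0],"delta_rot":[0,0,0]},{"grip":1,"offset":[13.9,-10.4,0],"delta_rot":[0,0,0]},{"grip":1,"offset":[9.5,-14.6,0],"delta_rot":[0,0,0]},{"grip":1,"offset":[3.9,-16.9,0],"delta_rot":[0,0,0]},{"grip":1,"offset":[-2.1,-17.2,0],"delta_rot":[0,0,0]},{"grip":1,"offset":[-7.9,-15.5,0],"delta_rot":[0,0,0]},{"grip":1,"offset":[-12.7,-11.8,0],"delta_rot":[0,0,0]}]'; python3 st.py
```

```text
time: 7.3
tool_pos: [530.5, -48.8, 234.4]
tcp_rot: [0.648, 0.761, 0.001, 0.0]
wrist_force: [6.4, 1.3, 2.8]
gripper_width: 0.257
grasp_force: 30.4
grasp in unit rel axis [-42.2  28.2] r 50.8 a 2.553 z 180.5
tool-axes force [ 0.3  6.5 -2.8] [ 0.2  -1.55  0.06] 30.396685920422897 0.25683621810311186 7.3
```

```bash
python3 -m handwheel '[{"grip":1,"offset":[-16,-6.8,0],"delta_rot":[0,0,0]},{"grip":1,"offset":[-17.3,-0.5,0],"delta_rot":[0,0,0]},{"grip":1,"offset":[-16.6,5.1,0],"delta_rot":[0,0,0]},{"grip":1,"offset":[-13.9,10.4,0],"delta_rot":[0,0,0]},{"grip":1,"offset":[-9.5,14.6,0],"delta_rot":[0,0,0]},{"grip":1,"offset":[-3.9,16.9,0],"delta_rot":[0,0,0]},{"grip":1,"offset":[2.1,17.2,0],"delta_rot":[0,0,0]},{"grip":1,"offset":[7.9,15.5,0],"delta_rot":[0,0,0]}]'; python3 st.py
```

```text
time: 8.3
tool_pos: [612.6, -104.1, 234.0]
tcp_rot: [0.649, 0.761, -0.0, -0.001]
wrist_force: [-12.0, 7.0, 10.3]
gripper_width: 0.257
grasp_force: 31.5
grasp in unit rel axis [ 30.2 -39. ] r 49.3 a -0.911 z 180.1
tool-axes force [  8.8 -10.8 -10.3] [ 1.49  2.49 -0.03] 31.509437627973966 0.25657222146888325 8.3
```

```bash
python3 -m handwheel '[{"grip":1,"offset":[13.4,11.1,0],"delta_rot":[0,0,0]},{"grip":1,"offset":[16,6.8,0],"delta_rot":[0,0,0]},{"grip":1,"offset":[17.3,0.9,0],"delta_rot":[0,0,0]},{"grip":1,"offset":[16.6,-5.1,0],"delta_rot":[0,0,0]},{"grip":1,"offset":[13.9,-10.4,0],"delta_rot":[0,0,0]},{"grip":1,"offset":[9.5,-14.6,0],"delta_rot":[0,0,0]},{"grip":1,"offset":[2,-6,0],"delta_rot":[0,0,0]},{"grip":1,"offset":[1,-5,0],"delta_rot":[0,0,0]}]'; python3 st.py
```

```text
time: 9.3
tool_pos: [577.4, -18.4, 234.4]
tcp_rot: [0.648, 0.761, 0.002, 0.0]
wrist_force: [3.0, 8.3, 6.3]
gripper_width: 0.261
grasp_force: 30.9
grasp in unit rel axis [ 8.8 51.1] r 51.8 a 1.401 z 180.5
tool-axes force [ 7.7  4.3 -6.3] [ 1.54 -0.61  0.04] 30.94561135629192 0.26081958745595457 9.3
```

```bash
python3 -m handwheel '[{"grip":1,"offset":[0,-2,0],"delta_rot":[0,0,0]},{"grip":1,"offset":[0,-2,0],"delta_rot":[0,0,0]},{"grip":1,"offset":[0,-1,0],"delta_rot":[0,0,0]},{"grip":1,"offset":[0,-1,0],"delta_rot":[0,0,0]},{"grip":1,"offset":[0,0,0],"delta_rot":[0,0,0]},{"grip":1,"offset":[0,0,0],"delta_rot":[0,0,0]},{"grip":1,"offset":[0,0,0],"delta_rot":[0,0,0]},{"grip":1,"offset":[0,0,0],"delta_rot":[0,0,0]}]'; python3 st.py
```

```text
time: 10.3
tool_pos: [574.9, -18.7, 234.7]
tcp_rot: [0.648, 0.762, 0.005, 0.002]
wrist_force: [23.4, 13.0, -0.0]
gripper_width: 0.258
grasp_force: 31.1
grasp in unit rel axis [ 6.7 51.2] r 51.6 a 1.441 z 180.8
tool-axes force [ 9.1 25.2  0.3] [ 2.56 -4.64  0.14] 31.122421276231762 0.25768689870261097 10.3
```

The tangential force is 25 N with no further motion, so the crank is at its stop. I'll ease off, open and rise.

```bash
python3 -m handwheel '[{"grip":1,"offset":[-0.5,3,0],"delta_rot":[0,0,0]},{"grip":1,"offset":[0,0,0],"delta_rot":[0,0,0]},{"grip":-1,"offset":[0,0,0],"delta_rot":[0,0,0]},{"grip":-1,"offset":[0,0,0],"delta_rot":[0,0,0]},{"grip":-1,"offset":[0,0,0],"delta_rot":[0,0,0]},{"grip":-1,"offset":[0,0,0],"delta_rot":[0,0,0]},{"grip":-1,"offset":[0,0,0],"delta_rot":[0,0,0]},{"grip":-1,"offset":[0,0,-20],"delta_rot":[0,0,0]}]'
python3 -m handwheel '[{"grip":-1,"offset":[0,0,-25],"delta_rot":[0,0,0]},{"grip":-1,"offset":[0,0,-25],"delta_rot":[0,0,0]},{"grip":-1,"offset":[22,-11,0],"delta_rot":[0,0,0]},{"grip":-1,"offset":[22,-11,0],"delta_rot":[0,0,0]},{"grip":-1,"offset":[22,-10,0],"delta_rot":[0,0,0]},{"grip":-1,"offset":[20,0,0],"delta_rot":[0,0,0]},{"grip":-1,"offset":[0,0,0],"delta_rot":[0,0,0]},{"grip":-1,"offset":[0,0,0],"delta_rot":[0,0,0]}]'
python3 - <<'E'
from h import *
q=np.load("q.npy")
print(to(U(q,[-55,0,158])[0],q[2]),arm.observe()['wrist_force'])
m=viewer.camera_model("wrist"); im=np.ascontiguousarray(viewer.capture("wrist")[:,:,::-1])
im=cv2.convertScaleAbs(im,alpha=1.4)
a=14
for u in proj("wrist",U(q,[[-30+50*np.cos(a),-185+50*np.sin(a),193],[-55,0,158],[-55,-42,158],[-55,42,158]]),m): cv2.circle(im,tuple(int(v) for v in u),3,(0,0,255),-1); print(u)
cv2.imwrite("pics/w3.png",im)
t=viewer.capture("top")[100:272,200:430,::-1]
cv2.imwrite("pics/top3.png",cv2.convertScaleAbs(cv2.resize(t,None,fx=3.4,fy=3.4,interpolation=cv2.INTER_CUBIC),alpha=1.5))
E
```

```text
time: 11.3
tool_pos: [573.0, -20.0, 252.7]
tcp_rot: [0.649, 0.761, -0.001, -0.001]
wrist_force: [-0.3, 0.4, 1.1]
gripper_width: 1.0
grasp_force: 0.0
time: 12.3
tool_pos: [528.5, 60.0, 303.7]
tcp_rot: [0.649, 0.761, -0.0, 0.0]
wrist_force: [0.3, -0.3, 0.9]
gripper_width: 1.002
grasp_force: 0.0
(array([49.1,  3. , 91.8]), np.float64(0.00609473362496768)) [ 0.28396516 -0.28045843  0.86323698]
[331.03318583 367.12316091]
[282.16472692 143.67180261]
[281.52090328 209.37811385]
[282.86836673  70.53853734]
```

View pics/w3.png

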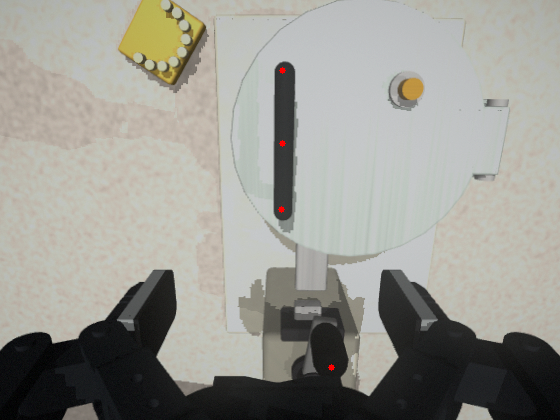

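The wrist view shows the bar at (284,62–220), within about 1 mm of the prediction, and the bolt drawn clear of the tongue. I'll move over the handle, descend and grip.

```bash
python3 -m handwheel '[{"grip":-1,"offset":[25,4,0],"delta_rot":[0,0,0.006]},{"grip":-1,"offset":[24,0,0],"delta_rot":[0,0,0]},{"grip":-1,"offset":[0,0,0],"delta_rot":[0,0,0]},{"grip":-1,"offset":[0,0,25],"delta_rot":[0,0,0]},{"grip":-1,"offset":[0,0,25],"delta_rot":[0,0,0]},{"grip":-1,"offset":[0,0,25],"delta_rot":[0,0,0]},{"grip":-1,"offset":[0,0,16],"delta_rot":[0,0,0]},{"grip":-1,"offset":[0,0,0],"delta_rot":[0,0,0]}]' 60
python3 -m handwheel '[{"grip":1,"offset":[0,0,0],"delta_rot":[0,0,0]},{"grip":1,"offset":[0,0,0],"delta_rot":[0,0,0]},{"grip":1,"offset":[0,0,0],"delta_rot":[0,0,0]},{"grip":1,"offset":[0,0,0],"delta_rot":[0,0,0]},{"grip":1,"offset":[0,0,0],"delta_rot":[0,0,0]},{"grip":1,"offset":[0,0,0],"delta_rot":[0,0,0]},{"grip":1,"offset":[0,0,0],"delta_rot":[0,0,0]},{"grip":1,"offset":[0,0,0],"delta_rot":[0,0,0]}]' 60
python3 - <<'E'
from h import *
q=np.load("q.npy"); o=arm.observe()
print(to(U(q,[-55,0,158])[0],q[2]),o['tool_pos'],o['wrist_force'],o['moment'],o['gripper_width'])
E
```

```text
time: 13.4
tool_pos: [524.4, 108.4, 212.0]
tcp_rot: [0.651, 0.759, -0.001, -0.001]
wrist_force: [0.4, 0.6, 0.8]
gripper_width: 1.0
grasp_force: 0.0
time: 14.4
tool_pos: [524.6, 109.0, 213.3]
tcp_rot: [0.651, 0.759, 0.0, 0.0]
wrist_force: [-2.9, -0.2, 5.9]
gripper_width: 0.118
grasp_force: 58.6
(array([ 0. , -1. ,  1.4]), np.float64(-0.00030256877924642045)) [524.58763325 108.98632601 213.27557411] [-2.91048966 -0.22278244  5.90495257] [-0.04555351  0.59746496 -0.03256411] 0.11845950808880146
```

```bash
python3 -m handwheel '[{"grip":1,"offset":[0,0.3,-1],"delta_rot":[0,0,0]},{"grip":1,"offset":[0,0.3,-1],"delta_rot":[0,0,0]},{"grip":1,"offset":[0,0.3,-1],"delta_rot":[0,0,0]},{"grip":1,"offset":[0,0.3,-1],"delta_rot":[0,0,0]},{"grip":1,"offset":[0,0.3,-1],"delta_rot":[0,0,0]},{"grip":1,"offset":[0,0.3,-1],"delta_rot":[0,0,0]},{"grip":1,"offset":[0,0.4,-1],"delta_rot":[0,0,0]},{"grip":1,"offset":[0,0.4,-1],"delta_rot":[0,0,0]}]' 60
```

```text
time: 15.4
tool_pos: [527.3, 109.4, 221.6]
tcp_rot: [0.651, 0.759, 0.0, 0.0]
wrist_force: [-3.2, -0.1, -3.6]
gripper_width: 0.121
grasp_force: 60.0
```

```bash
python3 -m handwheel '[{"grip":1,"offset":[0,0.6,-1.5],"delta_rot":[0,0,0]},{"grip":1,"offset":[0,0.6,-1.5],"delta_rot":[0,0,0]},{"grip":1,"offset":[0,0.6,-1.5],"delta_rot":[0,0,0]},{"grip":1,"offset":[0,0.6,-1.5],"delta_rot":[0,0,0]},{"grip":1,"offset":[0,0.6,-1.5],"delta_rot":[0,0,0]},{"grip":1,"offset":[0,0.7,-1.5],"delta_rot":[0,0,0]},{"grip":1,"offset":[0,0.7,-1.5],"delta_rot":[0,0,0]},{"grip":1,"offset":[0,0.7,-1.5],"delta_rot":[0,0,0]}]' 60
python3 - <<'E'
from h import *
q=np.load("q.npy"); o=arm.observe(); print(o['wrist_force'],o['moment'])
im=np.ascontiguousarray(viewer.capture("scene")[:,:,::-1]); k=3.4;x0,y0=170,140
c=cv2.convertScaleAbs(cv2.resize(im[y0:y0+172,x0:x0+230],None,fx=k,fy=k,interpolation=cv2.INTER_CUBIC),alpha=1.5)
t=np.linspace(0,6.28,40,endpoint=False)
for th,col in ((0,(0,0,255)),(.13,(0,255,0))):
    x=-103+93*np.cos(t); 
    X=np.c_[103+x*np.cos(th)+10*np.sin(th),93*np.sin(t),108-x*np.sin(th)+10*np.cos(th)]
    for u in proj("scene",U(q,X)): cv2.circle(c,tuple(int(v) for v in (u-[x0,y0]+.5)*k),2,col,-1)
cv2.imwrite("pics/s4.png",c)
E
```

```text
time: 16.4
tool_pos: [532.1, 110.1, 233.4]
tcp_rot: [0.651, 0.759, -0.0, -0.0]
wrist_force: [-7.0, 0.0, -0.9]
gripper_width: 0.116
grasp_force: 59.6
[-7.00330047  0.04832342 -0.86574761] [-0.08650233  1.70957763 -0.06197781]
```

View pics/s4.png

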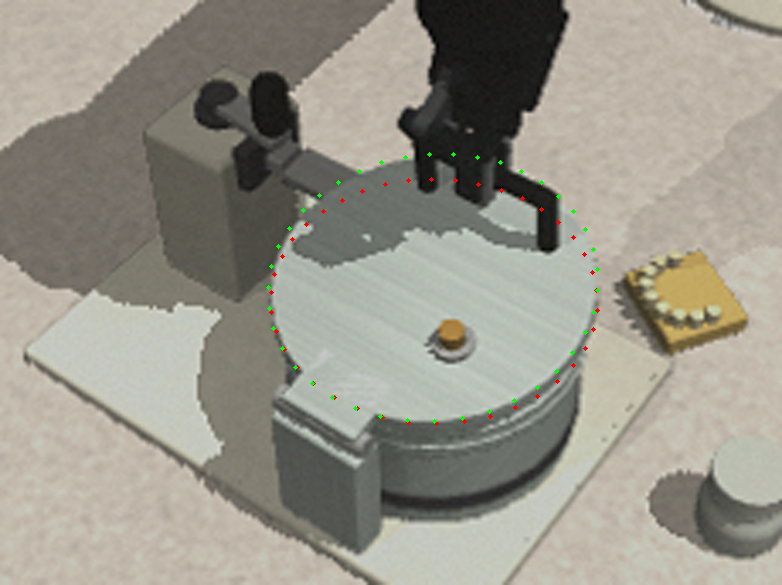

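The lid's rim follows the green 0.13 rad outline, clearly above the shut red one. I'll hold it still, then hand in.

```bash
python3 -m handwheel '[{"grip":1,"offset":[0,0,0],"delta_rot":[0,0,0]},{"grip":1,"offset":[0,0,0],"delta_rot":[0,0,0]},{"grip":1,"offset":[0,0,0],"delta_rot":[0,0,0]},{"grip":1,"offset":[0,0,0],"delta_rot":[0,0,0]},{"grip":1,"offset":[0,0,0],"delta_rot":[0,0,0]},{"grip":1,"offset":[0,0,0],"delta_rot":[0,0,0]},{"grip":1,"offset":[0,0,0],"delta_rot":[0,0,0]},{"grip":1,"offset":[0,0,0],"delta_rot":[0,0,0]}]' 60
python3 -c "
from plant import arm
print(arm.close_job())"
```

```text
time: 17.45
tool_pos: [532.1, 110.1, 233.6]
tcp_rot: [0.651, 0.759, 0.0, 0.0]
wrist_force: [-6.0, -0.0, -0.2]
gripper_width: 0.114
grasp_force: 59.7
the job is handed in; nothing more can be done
None
```

I wound the crank to its stop, pulled the lid free and handed the job in at about 17.5 s, with the gripper holding the lid steady at about 0.13 rad (front edge roughly 25 mm up); no verdict came back.

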